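# Open the over-centre hood and load the T-joint into the gauging fixture

## Task

Lift the hood of the small weld-gauging fixture by its bar handle and swing it up and back past the point where its spring takes over, so that it stays fully open when let go. Then lay the welded T-joint on the front of the fixture's bed, its upright plate on top and in line with the guide, and slide it under the two hold-down lips until it is fully home against the stop. Leave it there with the hood open, and leave the tape measure and the small plate lying where they are.

Things in the scene. Friction and masses are not known exactly. Their poses are not given: they have to be found in the camera images.
- fixture: Fixed steel gauging fixture, bed plate 240 (x) x 136 (y) x 12 mm, from x = -130 to +110 mm; bed surface at z = 12 mm. Origin on the table; +x along the guide from its open mouth (robot side) to the stop, +z up, guide centred on y = 0. Stop block (56 wide, 34 mm high) with its face at x = +40.5 mm. The bed before the guide (x under -84 mm) is clear, but under the handle while the hood is shut.
- guide_home (a point): Point on the bed (12 mm above the table), over which the T-joint's middle stands when it touches the stop; axes as fixture, whose origin is 12 mm below. Two lips roof the guide's edges from x = -50 to +50 mm: undersides 8 mm, tops 11 mm above the bed, slot between them 38 mm wide. Keep fingertips above the lips.
- guide_entry (a point): Point on the bed 88 mm before guide_home (-x); axes as fixture. Under the lips run two parallel rails, 51 mm apart inside, x = -55 to +50 mm; at the mouth they flare to 71 mm wide at x = -84 mm. A T-joint laid with its middle at x = -95 mm (7 mm before this point) is wholly before the lips, its leading end in the flare.
- hood (a joint): Hood angle, rad: 0 shut, 2.0 fully open (leaning back on its end stop). Opening takes the handle up, then away from the robot (+x of fixture). A spring and its weight pull it shut below about 1.2 and throw it open above; lifting starts with 3.5 N at the handle, less later. Sheet steel 150 x 96 x 40 mm; shut, its roof is 69 mm above the table; open, it is all behind fixture x = +80 mm.
- hood_hinge (a point): Middle of the hood's level hinge axis (along the fixture's y), fixed to the fixture at its rear: 100 mm from guide_home towards +x of the fixture, 43 mm above the bed, 55 mm above the table. Axes as fixture.
- hood_handle (a point): Middle of the handle: round bar 13 mm thick, 96 mm long, parallel to the hinge, on two thin arms 84 mm apart. Shut, it is 203 mm before the hinge axis (-x of fixture) and 30 mm above it, 85 mm above the table; the hood's front wall is 41 mm behind the bar. It can be pinched from above, fingers before and behind it, and turns in the grip as it swings. Axes turn with the hood.
- t_joint_centre (a point): Middle (20 mm above the underside) of the loose grey welded T-joint, 0.2 to 0.3 kg: flange 45 (its x) x 80 (its y) x 5 mm, flange down, with a plate 4 mm thick standing upright on its middle line, 80 mm long (its y), top 40 mm above the underside. Grip the upright plate across its thickness, near the top. It goes in with its y along the fixture's x, either way round.
- tape_measure: Loose yellow tape measure lying on its side, 66 x 99 x 38 mm, origin under its middle. A bystander.
- coupon_0: Loose small grey steel plate 50 (x) x 100 (y) x 6 mm lying flat, origin under its middle. A bystander. To its right, past the table edge, stands a fixed pipe stand; its bar reaches towards the robot at y about -0.30 m, 0.32 to 0.36 m above the table: pass above it (0.5 m is clear).

How it is judged:
On the way, in this order (a step that is already met when the one before it is completed fails the run):
1. the hood is fully open and let go, the T-joint not yet in the guide (value of joint hood above 1.85 rad and contact force between hood and the fingers below 0.3 N and horizontal distance between t_joint_centre and guide_home above 0.06 m), for 0.3 s.
2. the T-joint stands upright in the guide under the lips, home against the stop (x of t_joint_centre in the frame of guide_home between -0.005 and 0.004 m and y of t_joint_centre in the frame of guide_home between -0.006 and 0.006 m and z of t_joint_centre in the frame of guide_home between 0.015 and 0.025 m and angle between t_joint_centre's own z axis and vertical below 0.12 rad), for 0.2 s.
At the end, for the whole second after the job is handed in: Hood stays fully open (over 1.85 rad). T-joint let go in the guide under the lips, upright within 0.12 rad, its middle within 5 mm of guide_home along the guide (4 mm beyond), 6 mm across, 5 mm in height. Tape measure and small plate within 30 mm of where they lay (all of step 2 and value of joint hood above 1.85 rad and velocity of joint hood below 0.05 rad/s); the robot touches nothing.
It fails at once if the tape measure is moved (distance of tape_measure from where it was at the start of the episode above 0.03 m).
It fails at once if the small plate is moved (distance of coupon_0 from where it was at the start of the episode above 0.03 m).
It also fails if it takes over 69 s, if anything falls off the work surface, if the arm or the gripper's body presses on something with over 40 N, if the wrist force passes 120 N, or if a joint passes its speed limit or range.

## Robot

A 6-joint arm with a two-finger parallel gripper is mounted at the origin on a cart in front of the work surface, level with it; the furniture and walls round the work are solid. World frame = base frame: x ahead of the robot, y to its left, z up, the work surface at z = 0. Lengths are in m, angles in rad, forces in N, time in s.
With the tool pointing down it reaches from about 0.425 to 0.95 m from the base axis. Payload 3.5 kg.
Tool frame: the origin (TCP) lies midway between the tips of the shut fingers; the grasp point (between the pads) lies 19 mm behind it; z points along the fingers, y is the line along which they close (so a half turn about z gives the same grasp; the last joint's range is limited). The gripper opens to 85 mm and grips with 20 to 120 N. Pads are 22 mm wide; open, the fingers measure 114 mm over their backs; the gripper's body (76 mm by 85 mm) begins 54 mm behind the grasp point. The pads swing forward as they close: fully open they stand 13 mm farther back than shut.
Start: joints at [1.005, 0.286, 1.577, -0, 1.279, -0.15], TCP at [0.273, 0.617, 0.231] pointing down, gripper open.
Joint ranges: [-2.77, 2.77], [-0.9, 2.22], [0.21, 2.48], [-1.53, 4.67], [0.24, 2.81], [-2.84, 2.84]. Speed limits (rad/s): [2.79, 2.79, 3.14, 3.14, 3.14, 3.14].

## Interface

Orientations are given as a unit quaternion [x, y, z, w].
In Python, from plant import * gives the robot as it stands.
- The arm moves only by the tool move_arm, never from a script. Its argument "moves" is a list of rows, each a list of 3 entries, a list of its own where there are three numbers: the opening, from 0 (shut) to 1 (fully open), then the shift along the tool's x, y, z in m, then the turn, a rotation vector about the tool's x, y, z in rad. A call has exactly 10 rows; each row shifts and turns the commanded pose from where the row before left it, along the tool's axes as they then stand; what a row does not reach is not made up. A row lasts 1/12 s, in which the tool goes at most 41.7 mm and 7.16 degrees, less where a joint would pass 70% of its speed; a pose out of reach is approached as far as the arm can. A call is refused whole if a number of a shift passes 0.0417 or a number of a turn 0.125, either way. A call with a gripper value outside its range is refused whole. The fingers move at their own pace and stop on an object; "grip_force" is the grip in N (left out, the last holds). Time passes only in rows, so rows that do not move let the fingers close, or fill a call up. It gives the time, the measured TCP pose, the force, the opening and the grip force at its end, in the units of the state.
- get_state(): the state, without advancing time (a new reading comes with each control period).
- read_camera(name): name is "scene" or "side" or "wrist"; returns the picture (420x560x3 uint8, red, green, blue); there is no depth.
- camera_params(name): a dict with "fx", "fy", "cx", "cy" (pixels), "rvec" (rotation vector, rad) and "tvec" (3), from world to camera coordinates, as OpenCV has them; the wrist camera has in their place "tool_from_camera" (4x4, takes a point from camera to tool coordinates, whose origin is the TCP and whose axes are the flange's). Camera axes: x right, y down, z forward; pixel columns grow to the right and rows downward; lengths in m; the calibration is good to about 2 mm. A picture is of the moment at which its call begins: read the wrist's pose just before it. camera_params takes no time and is no camera call.
- sign_off(): hands the job in; it is judged then, once.
The state is a dict: "time": time; "qpos": joint angles; "dq": joint speeds; "joint_efforts": joint torques, N m; "eef_pos": TCP position; "tcp_rot": TCP orientation; "contact_force": force on the tool from outside, world axes, zero at the start; "wrist_torque": the same for the moment, N m; "opening": opening from 0.0 (shut) to 1.0 (fully open); "finger_force": force on a finger pad.
Only numpy, scipy, OpenCV 4.12 (cv2) and the standard library are available. Lean on these libraries where they do the work, as an engineer would, in place of code of your own. Each camera call takes 0.05 s, during which the arm holds its last target. There are 200 camera calls.

## Working session

There is one attempt and no reset: what is moved stays moved. The work goes in short steps, Python scripts to look and compute and a tool call to move; the robot and the scene stay as the last step left them, time stands still between calls to the robot, and variables do not carry over. Pictures are saved under pics/ and viewed, at most 10 in all, crops included, and the job is handed in when it is done.

Besides the shell and the picture viewer there is one more tool, called after "Emit:" in YAML: its name, and indented under it one key for each argument. move_arm: Moves the arm, as the interface text tells. Its arguments: {"type":"object","properties":{"moves":{"type":"array"},"grip_force":{"type":"number"}},"required":["moves"]}

```bash
mkdir -p pics; cat > h.py <<'E'
from plant import *
import numpy as np, cv2
from scipy.spatial.transform import Rotation as R
E
python3 - <<'E'
from h import *
s=get_state();print(s)
for n in("scene","side"):
    cv2.imwrite(f"pics/{n}0.png",read_camera(n)[:,:,::-1]);print(camera_params(n))
print(camera_params("wrist"))
E
```

```text
{'time': 0.0, 'qpos': array([ 1.00501207e+00,  2.87240438e-01,  1.57820074e+00,  5.38105361e-05,
        1.27859071e+00, -1.50006193e-01]), 'dq': array([-0.00034406,  0.00142724,  0.00059239, -0.00050341, -0.00086053,
       -0.00102476]), 'joint_efforts': array([ 2.29833444e-03, -4.05966568e+01, -2.92635047e+01, -9.49661376e-05,
        5.76973718e-03,  6.55039628e-06]), 'eef_pos': array([0.27223877, 0.61694046, 0.22988447]), 'tcp_rot': array([ 2.06402307e-01,  9.78466453e-01, -1.13331316e-03, -4.51358793e-04]), 'contact_force': array([ 0.64615768, -0.31481859,  0.08751787]), 'wrist_torque': array([ 0.00968121,  0.05066047, -0.01158278]), 'finger_force': 0.0, 'opening': 1.0001316317716133}
{'fx': 475.89622311262116, 'fy': 475.89622311262116, 'cx': 284.31213582030085, 'cy': 212.02772149376938, 'rvec': array([ 1.13947732, -2.12326269,  1.18529434]), 'tvec': array([0.23219786, 0.33703216, 0.56493871])}
{'fx': 474.5183570624812, 'fy': 474.5183570624812, 'cx': 277.7412724568395, 'cy': 210.01422159031355, 'rvec': array([ 2.60586433, -0.1012423 ,  0.01367596]), 'tvec': array([-0.50938555,  0.03392464,  1.02083498])}
{'fx': 313.5806139931866, 'fy': 313.5806139931866, 'cx': 282.28036938252365, 'cy': 211.40017532394086, 'tool_from_camera': array([[-1.14990043e-03, -9.54102461e-01, -2.99478165e-01,
         7.70438941e-02],
       [ 9.99999195e-01, -9.36504993e-04, -8.56081746e-04,
         7.02150154e-04],
       [ 5.36326904e-04, -2.99478908e-01,  9.54102770e-01,
        -1.42435326e-01],
       [ 0.00000000e+00,  0.00000000e+00,  0.00000000e+00,
         1.00000000e+00]])}
```

View pics/scene0.png

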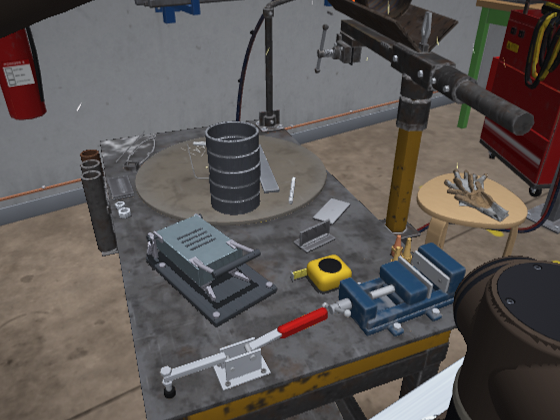

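View pics/side0.png

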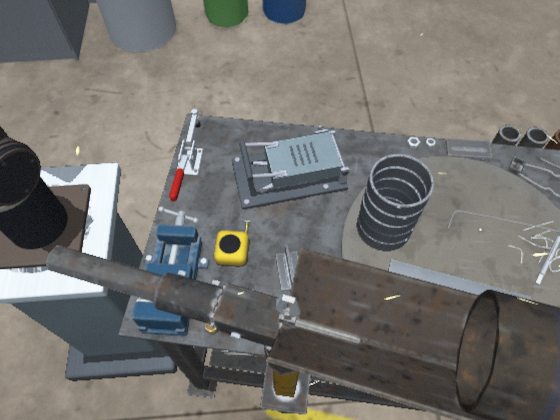

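The pictures show the fixture at scene (210,265) and side (290,165), the T-joint at scene (315,236) and side (283,270), the coupon at scene (332,210), and the tape at scene (328,272). I'll enlarge both to read the fixture and T-joint.

```bash
python3 - <<'E'
from h import *
def crop(n,x,y,w,h,k):
    i=cv2.imread(f"pics/{n}0.png")[y:y+h,x:x+w]
    i=cv2.resize(i,None,fx=k,fy=k,interpolation=cv2.INTER_CUBIC)
    cv2.imwrite(f"pics/{n}c.png",i)
crop("scene",140,190,220,140,3.6); crop("side",220,115,140,190,3.1)
E
```

```text
(no output)
```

View pics/scenec.png

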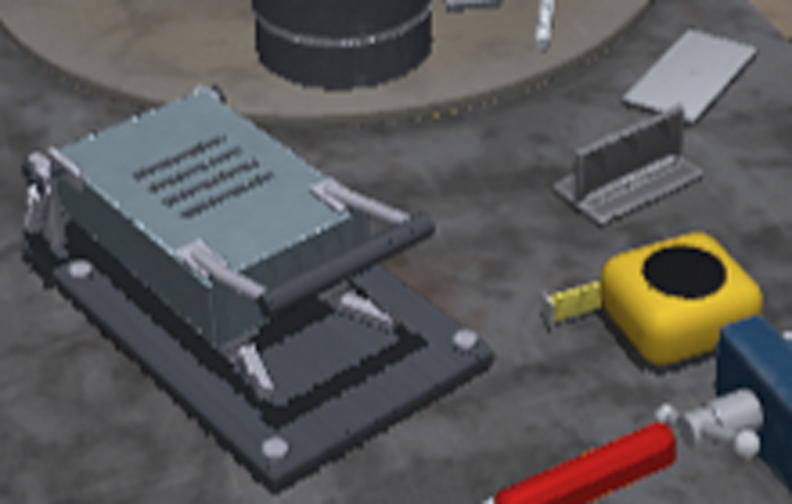

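View pics/sidec.png

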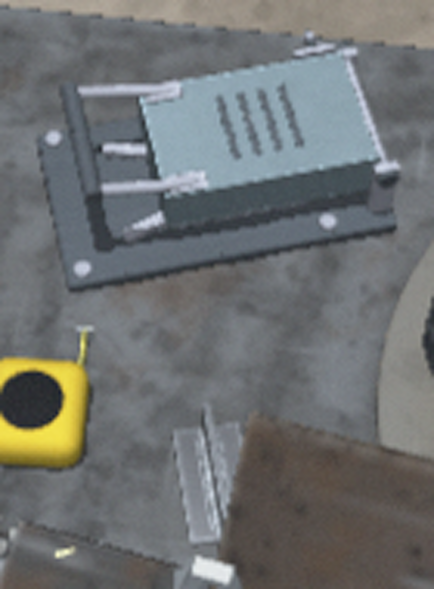

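```bash
cat > fit.py <<'E'
from h import *
from scipy.optimize import least_squares
P={n:camera_params(n) for n in("scene","side")}
def proj(n,X):
    p=P[n];K=np.array([[p['fx'],0,p['cx']],[0,p['fy'],p['cy']],[0,0,1]])
    return cv2.projectPoints(np.float64(X),p['rvec'],p['tvec'],K,None)[0][:,0]
def px(n,c):
    o,k=((140,190),3.6) if n=="scene" else ((220,115),3.1)
    return (np.array(c)+.5)/k-.5+o
def fit(obs,x0):
    def res(q,raw=False):
        Rz=R.from_euler('z',q[2]);out=[]
        for n,L in obs.items():
            out.append(proj(n,Rz.apply(np.array([l[0] for l in L])/1000.)+[q[0],q[1],0])-px(n,[l[1] for l in L]))
        return np.vstack(out) if raw else np.vstack(out).ravel()
    r=least_squares(res,x0,loss='soft_l1');print(r.x.round(4));print(res(r.x,True).round(1).tolist())
    return r.x
E
python3 - <<'E'
from fit import *
fit({"scene":[((-130,-68,12),(492,352)),((-130,68,12),(275,485)),((-103,48,85),(265,300)),((-103,-48,85),(428,228)),((88,-48,69),(205,92)),((88,48,69),(60,160)),((-62,-48,69),(352,212))],
"side":[((-130,68,12),(40,135)),((-130,-68,12),(72,288)),((110,-68,12),(396,228)),((-103,48,85),(68,88)),((-103,-48,85),(92,193)),((-62,48,69),(142,98)),((-62,-48,69),(163,193)),((88,-48,69),(380,160))]},[.6,.2,0.1])
fit({"scene":[((22.5,40,5),(556,187)),((-22.5,40,5),(600,218)),((-22.5,-40,5),(703,177)),((0,40,40),(577,148)),((0,-40,40),(683,108))],
"side":[((-22.5,40,5),(173,432)),((22.5,40,5),(243,422)),((-22.5,-40,5),(195,543)),((0,40,40),(205,405))]},[.6,-.1,0.1])
c=np.array([[672,265],[757,45],[690,30],[625,98],[690,118]])
E
```

```text
[0.5545 0.0896 0.1435]
[[0.8, -0.8], [-0.8, -1.6], [-0.6, 2.3], [-0.3, -1.1], [1.7, 0.5], [-0.8, -0.5], [6.7, 0.3], [-0.4, -0.2], [-0.1, -0.2], [2.1, -1.5], [1.4, -0.5], [2.0, 1.6], [-3.6, -2.4], [-1.2, 2.3], [-2.2, -0.1]]
[ 0.5247 -0.1474  0.0745]
[[-1.3, -0.1], [0.4, 1.5], [0.6, -0.9], [0.1, 1.7], [-0.1, -0.2], [0.6, -0.0], [-0.4, 0.1], [-0.5, 0.6], [1.2, -0.4]]
```

```bash
cat >> h.py <<'E'
def delta(p,yaw):
    "shift in current tool axes to world p; turn about tool z so tool y has world angle yaw"
    s=get_state();r=R.from_quat(s['tcp_rot']);m=r.as_matrix()
    t=R.from_matrix(np.array([[-np.sin(yaw),np.cos(yaw),0],[np.cos(yaw),np.sin(yaw),0],[0,0,-1]]).T)
    print('t',round(s['time'],2),'pos',s['eef_pos'].round(4),'F',s['contact_force'].round(1),'open',round(s['opening'],3),
     'shift',r.inv().apply(np.array(p)-s['eef_pos']).round(4),'turn',(r.inv()*t).as_rotvec().round(4),'shift after turn',t.inv().apply(np.array(p)-s['eef_pos']).round(4))
E
python3 - <<'E'
from fit import *
fit({"scene":[((-130,-68,12),(492,352)),((-130,68,12),(275,485)),((-103,48,85),(265,300)),((-103,-48,85),(428,228))],
"side":[((-130,68,12),(40,135)),((-130,-68,12),(72,288)),((110,-68,12),(396,228)),((-103,48,85),(68,88)),((-103,-48,85),(92,193))]},[.6,.2,0.1])
delta([.4526,.0749,.25],.1435)
E
```

```text
[0.5525 0.0888 0.1343]
[[1.5, 0.1], [-0.6, -0.9], [-0.2, 2.9], [0.5, -0.3], [-1.1, -0.3], [-1.4, -0.2], [1.1, -0.7], [0.6, -0.5], [0.8, 1.6]]
t 0.1 pos [0.2723 0.617  0.2301] F [-0.5  0.3 -0.3] open 0.996 shift [-0.3839 -0.4231 -0.0192] turn [-2.1000e-03  8.0000e-04  1.0115e+00] shift after turn [-0.5623  0.1009 -0.0199]
```

Emit:
move_arm:
  moves:
    - [0.4,[-0.0274,-0.0302,-0.002],[0,0,0]]
    - [0.4,[-0.0274,-0.0302,-0.002],[0,0,0]]
    - [0.4,[-0.0274,-0.0302,-0.002],[0,0,0]]
    - [0.4,[-0.0274,-0.0302,-0.002],[0,0,0]]
    - [0.4,[-0.0274,-0.0302,-0.002],[0,0,0]]
    - [0.4,[-0.0274,-0.0302,-0.002],[0,0,0]]
    - [0.4,[-0.0274,-0.0302,-0.002],[0,0,0]]
    - [0.4,[-0.0274,-0.0302,-0.002],[0,0,0]]
    - [0.4,[-0.0274,-0.0302,-0.002],[0,0,0]]
    - [0.4,[-0.0274,-0.0302,-0.002],[0,0,0]]

```text
time: 0.93
eef_pos: [0.4011, 0.2287, 0.251]
tcp_rot: [0.206, 0.979, -0.0, -0.0]
contact_force: [0.4, -0.2, 0.1]
opening: 0.404
finger_force: 0.0
```

Emit:
move_arm:
  moves:
    - [0.4,[-0.0274,-0.0302,0],[0,0,0]]
    - [0.4,[-0.0274,-0.0302,0],[0,0,0]]
    - [0.4,[0,0,0],[0,0,0.125]]
    - [0.4,[0,0,0],[0,0,0.125]]
    - [0.4,[0,0,0],[0,0,0.125]]
    - [0.4,[0,0,0],[0,0,0.125]]
    - [0.4,[0,0,0],[0,0,0.125]]
    - [0.4,[0,0,0],[0,0,0.125]]
    - [0.4,[0,0,0],[0,0,0.125]]
    - [0.4,[0,0,0],[0,0,0.125]]

```text
time: 1.77
eef_pos: [0.4266, 0.1531, 0.2508]
tcp_rot: [0.653, 0.758, -0.0, -0.0]
contact_force: [0.1, -0.5, -0.3]
opening: 0.399
finger_force: 0.0
```

```bash
python3 - <<'E'
from fit import *
delta([.4526,.0749,.25],.139)
s=get_state();np.savez('w1.npz',p=s['eef_pos'],q=s['tcp_rot'])
i=read_camera("wrist")[:,:,::-1];cv2.imwrite("pics/w1.png",cv2.resize(i,(800,600)))
E
```

```text
t 1.77 pos [0.4266 0.1531 0.2508] F [ 0.1 -0.5 -0.3] open 0.399 shift [-0.0812  0.0141  0.0008] turn [-0.001  -0.      0.0098] shift after turn [-0.081   0.0149  0.0008]
```

View pics/w1.png

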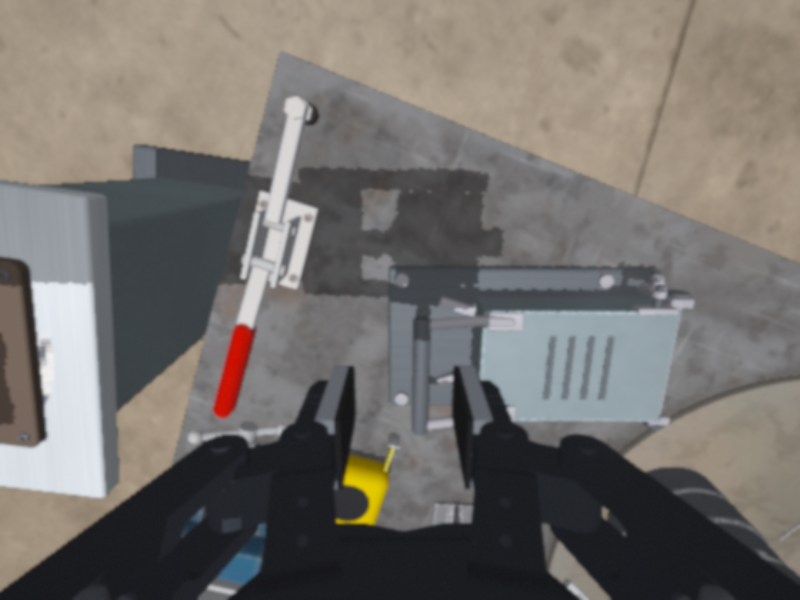

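The wrist view shows the handle bar from (421,318) to (421,432) and the bed's front corners at (391,268) and (391,404). I'll add these to the fit.

```bash
cat >> fit.py <<'E'
def addwrist(f):
    d=np.load(f);p=camera_params("wrist");T=np.eye(4);T[:3,:3]=R.from_quat(d['q']).as_matrix();T[:3,3]=d['p']
    M=np.linalg.inv(T@p["tool_from_camera"]);p['rvec']=R.from_matrix(M[:3,:3]).as_rotvec();p['tvec']=M[:3,3];P["wrist"]=p
_px=px
def px(n,c): return _px(n,c) if n!="wrist" else (np.array(c)+.5)*.7-.5
E
python3 - <<'E'
from fit import *
addwrist('w1.npz')
W={"wrist":[((-130,68,12),(391,268)),((-130,-68,12),(391,404)),((-103,48,85),(421,318)),((-103,-48,85),(421,432))]}
fit(W,[.55,.09,.14])
q=fit({**W,"scene":[((-130,-68,12),(492,352)),((-130,68,12),(275,485)),((-103,-48,85),(428,228))],
"side":[((-130,68,12),(40,135)),((-130,-68,12),(72,288)),((110,-68,12),(396,228)),((-103,48,85),(68,88)),((-103,-48,85),(92,193))]},[.6,.2,0.1])
h=R.from_euler('z',q[2]).apply([-.103,0,0])+[q[0],q[1],0];print(h)
delta([h[0],h[1],.068],q[2])
E
```

```text
[0.554  0.0917 0.1448]
[[-1.2, -0.1], [-0.6, 1.4], [1.6, -0.3], [0.2, -0.2]]
[0.5532 0.0909 0.1415]
[[-1.8, 0.1], [-1.4, 1.6], [0.9, -0.0], [-0.7, 0.1], [0.6, -0.1], [-1.3, -0.8], [-0.5, -0.4], [-0.9, -0.7], [-0.8, -0.7], [1.4, -1.9], [0.8, -0.9], [1.3, 1.1]]
[0.45121097 0.07632906 0.        ]
t 1.82 pos [0.4267 0.1531 0.2508] F [0.5 0.5 0.7] open 0.398 shift [-0.0795  0.0134  0.1828] turn [-0.001  -0.      0.0033] shift after turn [-0.0795  0.0135  0.1828]
```

Emit:
move_arm:
  moves:
    - [0.4,[-0.04,0.0068,0],[0,0,0]]
    - [0.4,[-0.0395,0.0067,0],[0,0,0]]
    - [0.4,[0,0,0.035],[0,0,0]]
    - [0.4,[0,0,0.035],[0,0,0]]
    - [0.4,[0,0,0.03],[0,0,0]]
    - [0.4,[0,0,0.025],[0,0,0]]
    - [0.4,[0,0,0.02],[0,0,0]]
    - [0.4,[0,0,0.02],[0,0,0]]
    - [0.4,[0,0,0.018],[0,0,0]]
    - [0.4,[0,0,0],[0,0,0]]
  grip_force: 40

```text
time: 2.65
eef_pos: [0.4491, 0.0768, 0.0643]
tcp_rot: [0.649, 0.76, -0.003, -0.003]
contact_force: [-1.3, 0.6, -0.2]
opening: 0.403
finger_force: 0.0
```

Emit:
move_arm:
  moves:
    - [0.3,[0,0,0],[0,0,0]]
    - [0.2,[0,0,0],[0,0,0]]
    - [0.1,[0,0,0],[0,0,0]]
    - [0,[0,0,0],[0,0,0]]
    - [0,[0,0,0],[0,0,0]]
    - [0,[0,0,0],[0,0,0]]
    - [0,[0,0,0],[0,0,0]]
    - [0,[0,0,0],[0,0,0]]
    - [0,[0,0,0],[0,0,0]]
    - [0,[0,0,0],[0,0,0]]

```text
time: 3.48
eef_pos: [0.451, 0.0764, 0.0692]
tcp_rot: [0.65, 0.76, -0.002, -0.001]
contact_force: [-6.2, -1.9, 2.9]
opening: 0.136
finger_force: 38.9
```

```bash
python3 - <<'E'
from h import *
delta([.4513,.0763,.068],.143); s=get_state();print(s['finger_force'])
th=np.append(np.linspace(0,1.9,25),0);r=np.hypot(.203,.03);f=np.arctan2(.03,-.203)-th[:-1]
x,z=r*np.cos(f),r*np.sin(f)
print(np.c_[th[1:-1],np.diff(x),-np.diff(z)].round(4))
E
```

```text
t 3.48 pos [0.451  0.0764 0.0692] F [-6.2 -1.9  2.9] open 0.136 shift [-0.0001  0.0003  0.0012] turn [-0.0048  0.0004  0.0132] shift after turn [-0.0001  0.0003  0.0012]
38.90987992286682
[[ 7.9200e-02  3.0000e-03 -1.6000e-02]
 [ 1.5830e-01  4.3000e-03 -1.5700e-02]
 [ 2.3750e-01  5.5000e-03 -1.5300e-02]
 [ 3.1670e-01  6.7000e-03 -1.4800e-02]
 [ 3.9580e-01  7.8000e-03 -1.4200e-02]
 [ 4.7500e-01  8.9000e-03 -1.3600e-02]
 [ 5.5420e-01  1.0000e-02 -1.2800e-02]
 [ 6.3330e-01  1.1000e-02 -1.2000e-02]
 [ 7.1250e-01  1.1900e-02 -1.1100e-02]
 [ 7.9170e-01  1.2700e-02 -1.0100e-02]
 [ 8.7080e-01  1.3500e-02 -9.1000e-03]
 [ 9.5000e-01  1.4100e-02 -8.0000e-03]
 [ 1.0292e+00  1.4700e-02 -6.8000e-03]
 [ 1.1083e+00  1.5200e-02 -5.7000e-03]
 [ 1.1875e+00  1.5600e-02 -4.4000e-03]
 [ 1.2667e+00  1.5900e-02 -3.2000e-03]
 [ 1.3458e+00  1.6100e-02 -1.9000e-03]
 [ 1.4250e+00  1.6200e-02 -6.0000e-04]
 [ 1.5042e+00  1.6200e-02  7.0000e-04]
 [ 1.5833e+00  1.6100e-02  1.9000e-03]
 [ 1.6625e+00  1.5900e-02  3.2000e-03]
 [ 1.7417e+00  1.5600e-02  4.5000e-03]
 [ 1.8208e+00  1.5200e-02  5.7000e-03]
 [ 1.9000e+00  1.4700e-02  6.9000e-03]]
```

Emit:
move_arm:
  moves:
    - [0,[0,0.003,-0.016],[0,0,0]]
    - [0,[0,0.0043,-0.0157],[0,0,0]]
    - [0,[0,0.0055,-0.0153],[0,0,0]]
    - [0,[0,0.0067,-0.0148],[0,0,0]]
    - [0,[0,0.0078,-0.0142],[0,0,0]]
    - [0,[0,0.0089,-0.0136],[0,0,0]]
    - [0,[0,0.01,-0.0128],[0,0,0]]
    - [0,[0,0.011,-0.012],[0,0,0]]
    - [0,[0,0.0119,-0.0111],[0,0,0]]
    - [0,[0,0.0127,-0.0101],[0,0,0]]

```text
time: 4.32
eef_pos: [0.5296, 0.0878, 0.2075]
tcp_rot: [0.65, 0.76, -0.006, -0.003]
contact_force: [-14.9, -5.2, 14.2]
opening: 0.136
finger_force: 39.1
```

Emit:
move_arm:
  moves:
    - [0,[0,0.0135,-0.0085],[0,0,0]]
    - [0,[0,0.0141,-0.0075],[0,0,0]]
    - [0,[0,0.0147,-0.0066],[0,0,0]]
    - [0,[0,0.0152,-0.0055],[0,0,0]]
    - [0,[0,0.0156,-0.0044],[0,0,0]]
    - [0,[0,0.0159,-0.0032],[0,0,0]]
    - [0,[0,0.0161,-0.0019],[0,0,0]]
    - [0,[0,0.0162,-0.0006],[0,0,0]]
    - [0,[0,0.0162,0.0007],[0,0,0]]
    - [0,[0,0.0161,0.0019],[0,0,0]]

```text
time: 5.15
eef_pos: [0.6868, 0.1113, 0.2431]
tcp_rot: [0.65, 0.76, -0.0, 0.003]
contact_force: [0.6, -3.8, 9.6]
opening: 0.131
finger_force: 42.8
```

```bash
python3 - <<'E'
from h import *
r=np.hypot(.203,.03);f=np.arctan2(.03,-.203)-1.9
u=np.array([np.cos(.143),np.sin(.143)]);p=np.array([.5535,.091])+u*(.1+r*np.cos(f))
print(get_state()['tcp_rot'])
delta([*p,.055+r*np.sin(f)-.016],.143)
E
```

```text
[ 6.50320721e-01  7.59654939e-01 -8.43828163e-05  2.70661273e-03]
t 5.15 pos [0.6868 0.1113 0.2431] F [ 0.6 -3.8  9.6] open 0.131 shift [-0.0017  0.0591  0.0219] turn [0.0034 0.0042 0.0118] shift after turn [-0.0011  0.0592  0.0217]
```

Emit:
move_arm:
  moves:
    - [0,[0,0.0155,0.0035],[0,0,0]]
    - [0,[0,0.0152,0.0047],[0,0,0]]
    - [0,[0,0.015,0.006],[0,0,0]]
    - [0,[0,0.0145,0.0068],[0,0,0]]
    - [0.1,[0,0,0],[0,0,0]]
    - [0.3,[0,0,0],[0,0,0]]
    - [0.5,[0,0,0],[0,0,0]]
    - [0.5,[0,0,-0.01],[0,0,0]]
    - [0.5,[0,0,-0.02],[0,0,0]]
    - [0.5,[0,0,-0.04],[0,0,0]]

```text
time: 5.98
eef_pos: [0.7415, 0.1227, 0.2833]
tcp_rot: [0.65, 0.76, -0.004, -0.005]
contact_force: [0.6, -0.2, -0.5]
opening: 0.498
finger_force: 0.0
```

Emit:
move_arm:
  moves:
    - [0.5,[0,0,-0.04],[0,0,0]]
    - [0.5,[0,0,-0.02],[0,0,0]]
    - [0.5,[0,0,0],[0,0,0]]
    - [0.5,[0,0,0],[0,0,0]]
    - [0.5,[0,0,0],[0,0,0]]
    - [0.5,[0,0,0],[0,0,0]]
    - [0.5,[0,0,0],[0,0,0]]
    - [0.5,[0,0,0],[0,0,0]]
    - [0.5,[0,0,0],[0,0,0]]
    - [0.5,[0,0,0],[0,0,0]]

```text
time: 6.82
eef_pos: [0.7446, 0.1223, 0.3478]
tcp_rot: [0.65, 0.76, -0.0, -0.0]
contact_force: [-0.5, 0.5, 0.4]
opening: 0.501
finger_force: 0.0
```

```bash
python3 - <<'E'
from h import *
delta([.5247,-.1474,.23],.0745)
cv2.imwrite("pics/side1.png",read_camera("side")[80:320,180:500,::-1].repeat(2,0).repeat(2,1))
E
```

```text
t 6.82 pos [0.7446 0.1223 0.3478] F [-0.5  0.5  0.4] open 0.501 shift [-0.2326 -0.2587  0.118 ] turn [-0.0012 -0.0001  0.0805] shift after turn [-0.2526 -0.2393  0.1178]
```

View pics/side1.png

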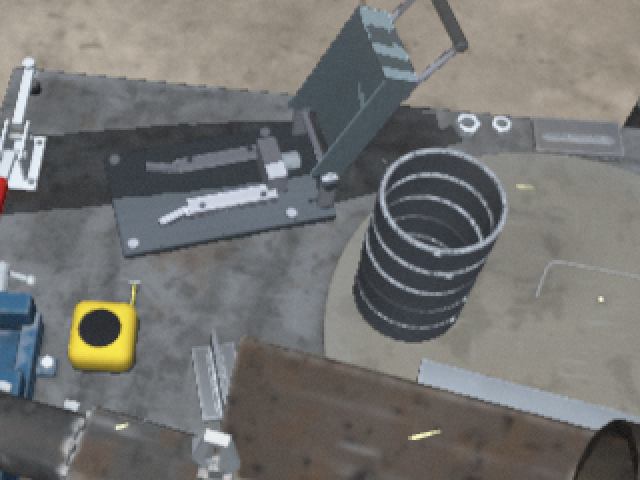

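The hood stands fully open, at (400,60) to (330,170). The T-joint at (213,370) and the tape at (103,335) are undisturbed. Next I'll hover over the T-joint.

Emit:
move_arm:
  moves:
    - [0.6,[-0.0232,-0.0258,0],[0,0,0.02]]
    - [0.6,[-0.0232,-0.0258,0],[0,0,0.02]]
    - [0.6,[-0.0232,-0.0258,0],[0,0,0.02]]
    - [0.6,[-0.0232,-0.0258,0],[0,0,0.02]]
    - [0.6,[-0.0232,-0.0258,0.024],[0,0,0]]
    - [0.6,[-0.0232,-0.0258,0.024],[0,0,0]]
    - [0.6,[-0.0232,-0.0258,0.024],[0,0,0]]
    - [0.6,[-0.0232,-0.0258,0.024],[0,0,0]]
    - [0.6,[-0.0232,-0.0258,0.024],[0,0,0]]
    - [0.6,[-0.0232,-0.0258,0.024],[0,0,0]]

```text
time: 7.7
eef_pos: [0.5105, -0.132, 0.2057]
tcp_rot: [0.68, 0.733, 0.0, 0.001]
contact_force: [1.3, -0.7, 0.6]
opening: 0.598
finger_force: 0.0
```

Emit:
move_arm:
  moves:
    - [0.6,[0,0,0],[0,0,0]]
    - [0.6,[0,0,0],[0,0,0]]
    - [0.6,[0,0,0],[0,0,0]]
    - [0.6,[0,0,0],[0,0,0]]
    - [0.6,[0,0,0],[0,0,0]]
    - [0.6,[0,0,0],[0,0,0]]
    - [0.6,[0,0,0],[0,0,0]]
    - [0.6,[0,0,0],[0,0,0]]
    - [0.6,[0,0,0],[0,0,0]]
    - [0.6,[0,0,0],[0,0,0]]

```text
time: 8.53
eef_pos: [0.5118, -0.131, 0.2063]
tcp_rot: [0.68, 0.733, -0.0, -0.0]
contact_force: [-0.6, 0.4, 0.0]
opening: 0.596
finger_force: 0.0
```

```bash
python3 - <<'E'
from fit import *
delta([.5247,-.1474,.017],.0745)
s=get_state();np.savez('w2.npz',p=s['eef_pos'],q=s['tcp_rot'])
i=read_camera("wrist")[:,:,::-1];cv2.imwrite("pics/w2.png",cv2.resize(i,(800,600)))
E
```

```text
t 8.53 pos [ 0.5118 -0.131   0.2063] F [-0.6  0.4  0. ] open 0.596 shift [-0.0174  0.0116  0.1893] turn [-0.     -0.      0.0008] shift after turn [-0.0174  0.0116  0.1893]
```

View pics/w2.png

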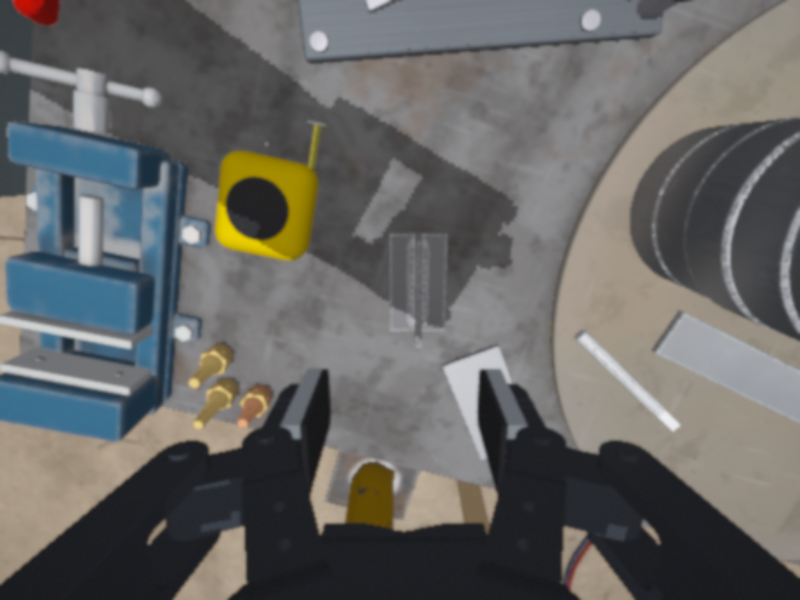

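The wrist view shows the T-joint's flange corners at (390,234), (447,234), (390,330) and (447,328), and the upright's lower top end at (418,345). The bed's right-hand corners are at (307,60) and (657,37).

```bash
python3 - <<'E'
from fit import *
addwrist('w2.npz')
W={"wrist":[((-22.5,40,5),(390,234)),((22.5,40,5),(447,234)),((-22.5,-40,5),(390,330)),((22.5,-40,5),(447,328)),((0,-40,40),(418,345))]}
q=fit(W,[.52,-.15,.07])
fit({"wrist":[((-130,-68,12),(307,60)),((110,-68,12),(660,37))]},[.55,.09,.14])
delta([q[0],q[1],.017],q[2])
E
```

```text
[ 0.5241 -0.1446  0.0789]
[[-0.7, -1.0], [0.5, -1.2], [0.3, 0.1], [-1.2, 1.3], [0.8, 1.3]]
[0.5539 0.0905 0.1312]
[[-2.3, 0.1], [2.1, 0.1]]
t 8.58 pos [ 0.5118 -0.1311  0.2063] F [ 0.3 -0.6  0.3] open 0.599 shift [-0.0145  0.0113  0.1893] turn [-0.      0.     -0.0038] shift after turn [-0.0145  0.0113  0.1893]
```

Emit:
move_arm:
  moves:
    - [0.5,[-0.008,0.006,0.03],[0,0,0]]
    - [0.5,[-0.008,0.0055,0.035],[0,0,0]]
    - [0.5,[0,0,0.035],[0,0,0]]
    - [0.5,[0,0,0.03],[0,0,0]]
    - [0.5,[0,0,0.025],[0,0,0]]
    - [0.5,[0,0,0.015],[0,0,0]]
    - [0.5,[0,0,0.01],[0,0,0]]
    - [0.5,[0,0,0.008],[0,0,0]]
    - [0.5,[0,0,0],[0,0,0]]
    - [0.5,[0,0,0],[0,0,0]]

```text
time: 9.42
eef_pos: [0.5249, -0.1465, 0.0189]
tcp_rot: [0.68, 0.733, 0.0, 0.0]
contact_force: [-0.7, 0.1, 0.0]
opening: 0.5
finger_force: 0.0
```

```bash
python3 - <<'E'
from h import *
delta([.5241,-.146,.017],.077)
E
```

```text
t 9.42 pos [ 0.5249 -0.1465  0.0189] F [-0.7  0.1  0. ] open 0.5 shift [ 0.0005 -0.0008  0.0019] turn [ 0.0008  0.0005 -0.002 ] shift after turn [ 0.0005 -0.0008  0.0019]
```

Close and then lift straight.

Emit:
move_arm:
  moves:
    - [0.3,[0,0,0.001],[0,0,0]]
    - [0.15,[0,0,0],[0,0,0]]
    - [0,[0,0,0],[0,0,0]]
    - [0,[0,0,0],[0,0,0]]
    - [0,[0,0,0],[0,0,0]]
    - [0,[0,0,0],[0,0,0]]
    - [0,[0,0,0],[0,0,0]]
    - [0,[0,0,0],[0,0,0]]
    - [0,[0,0,0],[0,0,0]]
    - [0,[0,0,0],[0,0,0]]
  grip_force: 60

```text
time: 10.25
eef_pos: [0.5253, -0.1466, 0.0185]
tcp_rot: [0.68, 0.733, 0.0, 0.001]
contact_force: [-0.3, -1.1, 5.5]
opening: 0.041
finger_force: 61.7
```

```bash
python3 - <<'E'
from h import *
u=np.array([np.cos(.141),np.sin(.141)]);p=np.array([.5535,.091])-.097*u
delta([*p,.15],.141-np.pi/2)
E
```

```text
t 10.25 pos [ 0.5253 -0.1466  0.0185] F [-0.3 -1.1  5.5] open 0.041 shift [ 0.2283 -0.0506 -0.1318] turn [ 2.2000e-03 -5.0000e-04  1.5049e+00] shift after turn [-0.0357 -0.2313 -0.1315]
```

Emit:
move_arm:
  moves:
    - [0,[0,0,-0.02],[0,0,0]]
    - [0,[0,0,-0.035],[0,0,0]]
    - [0,[0,0,-0.04],[0,0,0]]
    - [0,[0,0,-0.035],[0,0,0]]
    - [0,[0.038,-0.0084,0],[0,0,0]]
    - [0,[0.038,-0.0084,0],[0,0,0]]
    - [0,[0.038,-0.0084,0],[0,0,0]]
    - [0,[0.038,-0.0084,0],[0,0,0]]
    - [0,[0.038,-0.0084,0],[0,0,0]]
    - [0,[0.038,-0.0084,0],[0,0,0]]

```text
time: 11.08
eef_pos: [0.4552, 0.0789, 0.1462]
tcp_rot: [0.68, 0.733, -0.001, -0.001]
contact_force: [1.5, 0.5, -1.7]
opening: 0.044
finger_force: 60.6
```

Emit:
move_arm:
  moves:
    - [0,[0,0,0],[0,0,-0.12]]
    - [0,[0,0,0],[0,0,-0.12]]
    - [0,[0,0,0],[0,0,-0.12]]
    - [0,[0,0,0],[0,0,-0.12]]
    - [0,[0,0,0],[0,0,-0.12]]
    - [0,[0,0,0],[0,0,-0.12]]
    - [0,[0,0,0],[0,0,-0.12]]
    - [0,[0,0,0],[0,0,-0.12]]
    - [0,[0,0,0],[0,0,-0.12]]
    - [0,[0,0,0],[0,0,-0.12]]

```text
time: 11.92
eef_pos: [0.4559, 0.0774, 0.146]
tcp_rot: [0.144, 0.99, -0.0, -0.001]
contact_force: [-0.9, 0.1, -1.4]
opening: 0.042
finger_force: 60.6
```

Emit:
move_arm:
  moves:
    - [0,[0,0,0],[0,0,-0.11]]
    - [0,[0,0,0],[0,0,-0.11]]
    - [0,[0,0,0],[0,0,-0.11]]
    - [0,[0,0,0],[0,0,-0.107]]
    - [0,[0,0,0],[0,0,0]]
    - [0,[0,0,0],[0,0,0]]
    - [0,[0,0,0],[0,0,0]]
    - [0,[0,0,0],[0,0,0]]
    - [0,[0,0,0],[0,0,0]]
    - [0,[0,0,0],[0,0,0]]

```text
time: 12.75
eef_pos: [0.457, 0.0774, 0.1473]
tcp_rot: [-0.07, 0.998, 0.0, -0.0]
contact_force: [0.1, 0.3, -2.4]
opening: 0.046
finger_force: 60.6
```

```bash
python3 - <<'E'
from fit import *
u=np.array([np.cos(.141),np.sin(.141)]);p=np.array([.5535,.091])-.097*u
delta([*p,.033],.141+np.pi/2)
s=get_state();np.savez('w3.npz',p=s['eef_pos'],q=s['tcp_rot'])
i=read_camera("wrist")[:,:,::-1];cv2.imwrite("pics/w3.png",cv2.resize(i,(800,600)))
E
```

```text
t 12.75 pos [0.457  0.0774 0.1473] F [ 0.1  0.3 -2.4] open 0.046 shift [-0.0004 -0.      0.1143] turn [ 0.     -0.0001 -0.0004] shift after turn [-0.0004 -0.      0.1143]
```

View pics/w3.png

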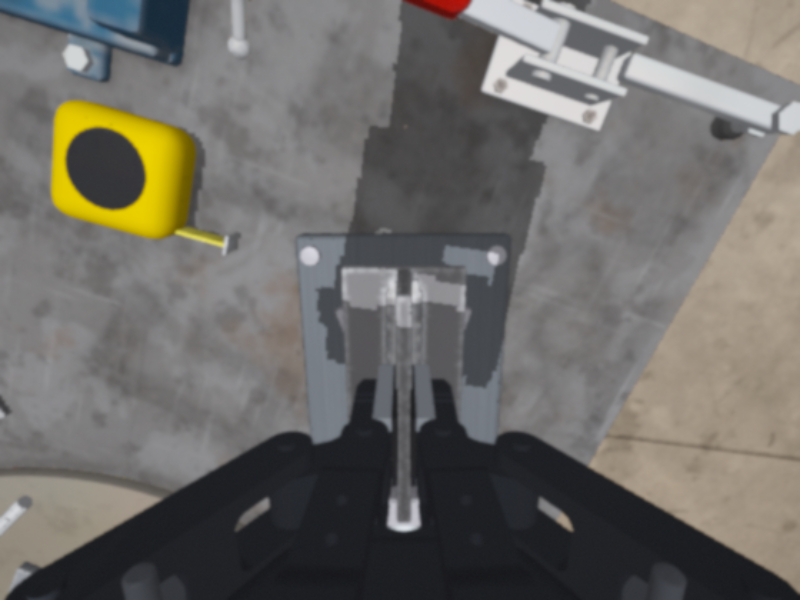

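The T-joint hangs straight in the grip, with its flange over columns 342–466, centred on the bed front (299–509 at row 236). Lowering it now.

Emit:
move_arm:
  moves:
    - [0,[0,0,0.02],[0,0,0]]
    - [0,[0,0,0.03],[0,0,0]]
    - [0,[0,0,0.025],[0,0,0]]
    - [0,[0,0,0.015],[0,0,0]]
    - [0,[0,0,0.012],[0,0,0]]
    - [0,[0,0,0.006],[0,0,0]]
    - [0,[0,0,0.005],[0,0,0]]
    - [0,[0,0,0.002],[0,0,0]]
    - [0,[0,0,0],[0,0,0]]
    - [0,[0,0,0],[0,0,0]]

```text
time: 13.63
eef_pos: [0.4578, 0.0773, 0.0331]
tcp_rot: [-0.071, 0.998, -0.0, 0.001]
contact_force: [0.1, -0.2, -2.8]
opening: 0.041
finger_force: 60.6
```

```bash
python3 - <<'E'
from h import *
delta([.5535,.091,.031],.141+np.pi/2)
E
```

```text
t 13.63 pos [0.4578 0.0773 0.0331] F [ 0.1 -0.2 -2.8] open 0.041 shift [-0.0967  0.0001  0.0023] turn [-0.0003  0.0016  0.0002] shift after turn [-0.0967  0.0001  0.0021]
```

Emit:
move_arm:
  moves:
    - [0,[0,0,0.0015],[0,0,0]]
    - [0,[0,0,0],[0,0,0]]
    - [0,[-0.006,0,0],[0,0,0]]
    - [0,[-0.007,0,0],[0,0,0]]
    - [0,[-0.007,0,0],[0,0,0]]
    - [0,[-0.007,0,0],[0,0,0]]
    - [0,[-0.007,0,0],[0,0,0]]
    - [0,[-0.006,0,0],[0,0,0]]
    - [0,[0,0,0],[0,0,0]]
    - [0,[0,0,0],[0,0,0]]

```text
time: 14.47
eef_pos: [0.497, 0.083, 0.0307]
tcp_rot: [-0.071, 0.998, -0.0, -0.0]
contact_force: [-0.2, 0.2, -2.6]
opening: 0.043
finger_force: 60.6
```

```bash
python3 - <<'E'
from h import *
delta([.5535,.091,.031],.141+np.pi/2);print(get_state()['wrist_torque'])
E
```

```text
t 14.47 pos [0.497  0.083  0.0307] F [-0.2  0.2 -2.6] open 0.043 shift [-0.0571 -0.0001 -0.0003] turn [ 0.     -0.0003  0.0004] shift after turn [-0.0571 -0.     -0.0003]
[ 0.01760891 -0.00812667 -0.01422834]
```

Emit:
move_arm:
  moves:
    - [0,[-0.006,0,0],[0,0,0]]
    - [0,[-0.006,0,0],[0,0,0]]
    - [0,[-0.006,0,0],[0,0,0]]
    - [0,[-0.006,0,0],[0,0,0]]
    - [0,[-0.006,0,0],[0,0,0]]
    - [0,[-0.006,0,0],[0,0,0]]
    - [0,[-0.006,0,0],[0,0,0]]
    - [0,[-0.006,0,0],[0,0,0]]
    - [0,[0,0,0],[0,0,0]]
    - [0,[0,0,0],[0,0,0]]

```text
time: 15.3
eef_pos: [0.5444, 0.0898, 0.0307]
tcp_rot: [-0.071, 0.998, -0.0, -0.0]
contact_force: [-0.1, -0.3, -3.2]
opening: 0.042
finger_force: 60.6
```

Emit:
move_arm:
  moves:
    - [0,[-0.002,0,0],[0,0,0]]
    - [0,[-0.002,0,0],[0,0,0]]
    - [0,[-0.002,0,0],[0,0,0]]
    - [0,[0,0,0],[0,0,0]]
    - [0,[0,0,0],[0,0,0]]
    - [0,[0,0,0],[0,0,0]]
    - [0,[0,0,0],[0,0,0]]
    - [0,[0,0,0],[0,0,0]]
    - [0,[0,0,0],[0,0,0]]
    - [0,[0,0,0],[0,0,0]]

```text
time: 16.13
eef_pos: [0.5501, 0.0906, 0.0308]
tcp_rot: [-0.071, 0.998, -0.0, -0.0]
contact_force: [-0.5, -0.3, -3.1]
opening: 0.042
finger_force: 60.7
```

Emit:
move_arm:
  moves:
    - [0,[-0.0015,0,0],[0,0,0]]
    - [0,[-0.0015,0,0],[0,0,0]]
    - [0,[-0.0015,0,0],[0,0,0]]
    - [0,[-0.001,0,0],[0,0,0]]
    - [0,[0,0,0],[0,0,0]]
    - [0,[0,0,0],[0,0,0]]
    - [0,[0,0,0],[0,0,0]]
    - [0,[0,0,0],[0,0,0]]
    - [0,[0,0,0],[0,0,0]]
    - [0,[0,0,0],[0,0,0]]

```text
time: 16.97
eef_pos: [0.554, 0.0912, 0.0307]
tcp_rot: [-0.071, 0.997, -0.0, -0.002]
contact_force: [-6.3, -1.4, 2.3]
opening: 0.044
finger_force: 61.3
```

Contact with the stop. I'll press a little further to confirm it stalls.

Emit:
move_arm:
  moves:
    - [0,[-0.001,0,0],[0,0,0]]
    - [0,[-0.001,0,0],[0,0,0]]
    - [0,[0,0,0],[0,0,0]]
    - [0,[0,0,0],[0,0,0]]
    - [0,[0,0,0],[0,0,0]]
    - [0,[0,0,0],[0,0,0]]
    - [0,[0,0,0],[0,0,0]]
    - [0,[0,0,0],[0,0,0]]
    - [0,[0,0,0],[0,0,0]]
    - [0,[0,0,0],[0,0,0]]

```text
time: 17.8
eef_pos: [0.554, 0.0912, 0.0307]
tcp_rot: [-0.071, 0.997, -0.0, -0.005]
contact_force: [-12.2, -3.6, 7.3]
opening: 0.042
finger_force: 62.2
```

Emit:
move_arm:
  moves:
    - [0,[0.0015,0,0],[0,0,0]]
    - [0,[0,0,0],[0,0,0]]
    - [0.05,[0,0,0],[0,0,0]]
    - [0.15,[0,0,0],[0,0,0]]
    - [0.25,[0,0,0],[0,0,0]]
    - [0.3,[0,0,0],[0,0,0]]
    - [0.3,[0,0,0],[0,0,0]]
    - [0.3,[0,0,-0.01],[0,0,0]]
    - [0.3,[0,0,-0.02],[0,0,0]]
    - [0.3,[0,0,-0.03],[0,0,0]]

```text
time: 18.63
eef_pos: [0.554, 0.0914, 0.0893]
tcp_rot: [-0.07, 0.998, 0.0, -0.003]
contact_force: [0.0, 0.5, -0.0]
opening: 0.301
finger_force: 0.0
```

Emit:
move_arm:
  moves:
    - [0.3,[0,0,-0.03],[0,0,0]]
    - [0.3,[0.03,0,-0.03],[0,0,0]]
    - [0.3,[0.03,0,0],[0,0,0]]
    - [0.3,[0.03,0,0],[0,0,0]]
    - [0.3,[0,0,0],[0,0,0]]
    - [0.3,[0,0,0],[0,0,0]]
    - [0.3,[0,0,0],[0,0,0]]
    - [0.3,[0,0,0],[0,0,0]]
    - [0.3,[0,0,0],[0,0,0]]
    - [0.3,[0,0,0],[0,0,0]]

```text
time: 19.47
eef_pos: [0.4684, 0.0788, 0.1504]
tcp_rot: [-0.071, 0.998, 0.0, 0.0]
contact_force: [0.7, -0.0, 0.4]
opening: 0.301
finger_force: 0.0
```

```bash
python3 - <<'E'
from h import *
a=read_camera("side")[100:300,200:400,::-1];b=read_camera("scene")[160:360,130:370,::-1]
a=cv2.resize(a,None,fx=1.75,fy=1.75);b=cv2.resize(b,None,fx=1.75,fy=1.75)
cv2.imwrite("pics/end.png",np.hstack([a,b]));print(a.shape,b.shape,get_state()['contact_force'])
E
```

```text
(350, 350, 3) (350, 420, 3) [-0.38472819  0.81801049 -0.05543418]
```

View pics/end.png

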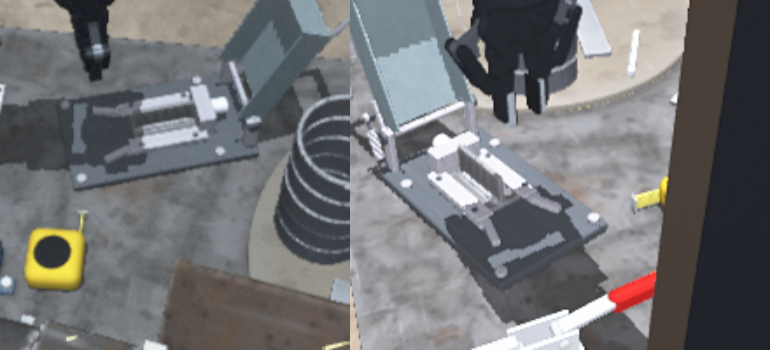

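The T-joint stands upright in the guide against the stop, at (165,122) left and (487,180) right. The hood is open, the tape has not moved, and the gripper is clear.

```bash
python3 -c "
from plant import *
print(sign_off())"
```

```text
the job is handed in; nothing more can be done
None
```

I handed the job in at about 19.5 s: the hood is fully open, the T-joint is upright under the lips and against the stop, the tape measure and small plate are untouched, and the gripper is clear. No verdict came back at sign-off.

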